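Unstack the bamboo lids and close the kitchen canisters

TASK

The four bamboo lids of the white kitchen canisters are piled up on the chopping board. Take the pile apart and close each canister with the lid of its own shape and size, plug down and sitting flat and fully home on the rim. Leave the canisters and the blue mug standing where they are.

Things in the scene. Friction and masses are not known exactly. Their poses are not given: they have to be found in the camera images.
- lid_oblong: Oblong bamboo lid, 130 (x) x 68 (y) mm, 26 mm high in all, about 130 g; plug 104 x 42 mm. Origin: centre of the plug's underside; z up. Grey plug 8 mm deep below, bamboo slab 18 mm thick, darker at its edge (8 to 26 mm above the origin). Lowest of the pile, on the board; above it square, round, small, each 26 mm higher, a little shifted and turned.
- lid_square: Square bamboo lid, 68 x 68 mm, 26 mm high in all, about 70 g; plug 42 x 42 mm, sides along x and y. Origin: centre of the plug's underside; z up. Grey plug 8 mm deep below, bamboo slab 18 mm thick, darker at its edge (8 to 26 mm above the origin). It lies on the oblong lid.
- lid_round: Larger round bamboo lid, 54 mm in diameter, 26 mm high in all, about 40 g; plug 30 mm in diameter. Origin: centre of the plug's underside; z up. Grey plug 8 mm deep below, bamboo slab 18 mm thick, darker at its edge (8 to 26 mm above the origin). It lies on the square lid.
- lid_small: Small round bamboo lid, 39 mm in diameter, 26 mm high in all, about 20 g; plug 17 mm in diameter. Origin: centre of the plug's underside; z up. Grey plug 8 mm deep below, bamboo slab 18 mm thick, darker at its edge (8 to 26 mm above the origin). It lies on top of the pile.
- canister_oblong: Open oblong white ceramic canister, outside 126 (x) x 64 (y) mm, 70 mm high, mouth 116 x 54 mm (6 mm of play round the plug), about 0.6 kg. Loose, stands upright on the counter. Origin: centre of its underside; z up. Its lid fits with the long sides parallel, either way round; seated, the lid's origin is 62 mm above this origin.
- canister_square: Open square white ceramic canister, outside 64 x 64 mm, sides along x and y, 90 mm high, mouth 54 x 54 mm (6 mm of play round the plug), about 0.5 kg. Loose, stands upright on the counter. Origin: centre of its underside; z up. Its lid fits with the sides parallel, in any of the four ways; seated, the lid's origin is 82 mm above this origin.
- canister_round: Larger open round white ceramic canister, 50 mm in outer diameter, 110 mm high, mouth 42 mm (6 mm of play round the plug), about 0.4 kg. Loose, stands upright on the counter. Origin: centre of its underside; z up. Seated, its lid's origin is 102 mm above this origin.
- canister_small: Small slim open round white ceramic canister, 36 mm in outer diameter, 75 mm high, mouth 29 mm (6 mm of play round the plug), about 0.2 kg. Loose, stands upright on the counter. Origin: centre of its underside; z up. Seated, its lid's origin is 67 mm above this origin.
- board: White plastic chopping board, 170 (x) x 130 (y) x 12 mm, fixed to the counter, under the pile of lids. Origin: centre of its underside.
- mug: Blue ceramic mug with a handle, 80 mm in diameter, 90 mm high; no lid belongs on it. Loose. Origin: centre of its underside; handle on its +y side. Unlisted things also stand about: a pepper mill (125 mm high) between the canisters, small jars, a 210 mm bottle at the far side, the tallest near the work.

How it is judged:
By the outcome, as a careful person would: the job done as asked, in the order asked, and still so for the second after the job is handed in, with the robot touching nothing.
It also fails if it takes over 128 s, if anything falls off the work surface, if the arm or the gripper's body presses on something with over 40 N, if the wrist force passes 120 N, or if a joint passes its speed limit or range.

ROBOT

A 6-joint arm with a two-finger parallel gripper is mounted at the origin on the work surface. World frame = base frame: x ahead of the robot, y to its left, z up, the work surface at z = 0. Lengths are in m, angles in degrees, forces in N, time in s.
With the tool pointing down it reaches from about 0.325 to 0.925 m from the base axis. Payload 3.1 kg.
Tool frame: the origin (TCP) lies midway between the tips of the shut fingers; the grasp point (between the pads) lies 19 mm behind it; z points along the fingers, y is the line along which they close (so a half turn about z gives the same grasp; the last joint's range is limited). The gripper opens to 85 mm and grips with 20 to 120 N. Pads are 22 mm wide; open, the fingers measure 114 mm over their backs; the gripper's body (76 mm by 85 mm) begins 54 mm behind the grasp point. The pads swing forward as they close: fully open they stand 13 mm farther back than shut.
Start: joints at [-71.287, 12.427, 92.441, -0, 75.132, -6.429], TCP at [0.266, -0.566, 0.203] pointing down, gripper open.
Joint ranges: [-157.48, 157.48], [-44.54, 120.13], [17.64, 146.25], [-64.5, 244.5], [7.68, 150.69], [-147.95, 147.95]. Speed limits (degrees/s): [159.86, 159.86, 180, 180, 180, 180].

INTERFACE

Orientations are given as [roll, pitch, yaw] about the fixed x, y, z axes, in that order (R = Rz(yaw) Ry(pitch) Rx(roll)).
In Python, from bench import r gives the robot as it stands.
- The arm moves only by the tool jog_arm, never from a script. Its argument "rows" is a list that holds one entry, the list of rows, each a list of 7 numbers: the shift along the world's x, y, z in units of 25 mm (1.0 is 25 mm), then the turn, a rotation vector about the world's x, y, z in units of 8 degrees (1.0 is 8 degrees), then the finger opening in mm, from 0 to 85.4. A call has 1 to 20 rows; each row is the pose to reach, as a shift and turn from the pose commanded when the call began; what a row does not reach only later rows make up. A row lasts 1/10 s, in which the tool goes at most 50 mm and 8.59 degrees, less where a joint would pass 70% of its speed; a pose out of reach is approached as far as the arm can. A call with a gripper value outside its range is refused whole. The fingers move at their own pace and stop on an object; the grip force is fixed at half the most. Time passes only in rows, so rows that repeat a pose let the fingers close. It gives the time, the measured TCP pose, the force, the opening and the grip force at its end, in the units of the state.
- r.observe(): the state, without advancing time (a new reading comes with each control period).
- r.read_camera(name): name is "scene" or "top" or "wrist"; returns a dict with "image" (400x640x3 uint8, red, green, blue), "z_map" (400x640 float32, m along the optical axis (not along the pixel's ray), 0 where there is no reading), "intrinsics" (3x3 intrinsics, pixels), "T" (4x4, takes a point from camera to world coordinates). Camera axes: x right, y down, z forward; pixel columns grow to the right and rows downward; lengths in m; the calibration is good to about 2 mm. A picture is of the moment at which its call begins.
- r.job_done(): hands the job in; it is judged then, once.
The state is a dict: "t": time; "joint_positions": joint angles; "qvel": joint speeds; "joint_torque": joint torques, N m; "position": TCP position; "eef_rot": TCP orientation; "ft_force": force on the tool from outside, world axes, zero at the start; "torque": the same for the moment, N m; "finger_gap": opening from 0.0 (shut) to 1.0 (fully open); "gripper_force": force on a finger pad.
Only numpy, scipy, OpenCV 4.12 (cv2) and the standard library are available. Lean on these libraries where they do the work, as an engineer would, in place of code of your own. Each camera call takes 0.05 s, during which the arm holds its last target. There are 200 camera calls.

## Working session

There is one attempt and no reset: what is moved stays moved. The work goes in short steps, Python scripts to look and compute and a tool call to move; the robot and the scene stay as the last step left them, time stands still between calls to the robot, and variables do not carry over. Pictures are saved under pics/ and viewed, at most 14 in all, crops included, and the job is handed in when it is done.

Besides the shell and the picture viewer there is one more tool, called after "Emit:" as name(argument=value, ...) on one line, values as JSON. jog_arm: Moves the arm, as the interface text tells. Its arguments: {"type":"object","properties":{"rows":{"type":"array"}},"required":["rows"]}

```bash
ls; mkdir -p pics
python3 - <<'E'
from bench import r
import cv2,numpy as np
o=r.observe();print(o)
for n in("scene","top"):
    d=r.read_camera(n);cv2.imwrite(f"pics/{n}0.png",d["image"][:,:,::-1]);np.savez(f"{n}0.npz",**d);print(n,d["T"].round(3).tolist(),d["intrinsics"].round(1).tolist())
E
```

```text
pics
{'t': 0.0, 'joint_positions': array([-7.12899217e+01,  1.24789318e+01,  9.25302690e+01,  2.32715772e-03,
        7.51307617e+01, -6.42775889e+00]), 'qvel': array([-0.06065725, -0.08770872, -0.0144768 ,  0.0538895 , -0.0277414 ,
        0.00740876]), 'joint_torque': array([ 9.25270092e-05, -3.96843660e+01, -3.03850365e+01, -1.23970203e-04,
        9.67489730e-03, -5.96144957e-06]), 'position': array([ 0.26525071, -0.56493674,  0.20192849]), 'eef_rot': array([-1.79861169e+02, -1.79024812e-02,  2.51372156e+01]), 'ft_force': array([-0.67943098,  0.77370428,  0.56807514]), 'torque': array([-0.02454444,  0.04026532, -0.03620598]), 'gripper_force': 0.0, 'finger_gap': 0.9990527863044695}
scene [[0.849, 0.411, -0.331, 0.938], [0.527, -0.638, 0.56, -0.627], [0.019, -0.651, -0.759, 0.951], [0.0, 0.0, 0.0, 1.0]] [[410.9, 0.0, 316.1], [0.0, 410.9, 196.9], [0.0, 0.0, 1.0]]
top [[0.004, -0.986, 0.167, 0.344], [-1.0, -0.004, -0.003, 0.008], [0.004, -0.167, -0.986, 1.285], [0.0, 0.0, 0.0, 1.0]] [[407.8, 0.0, 319.8], [0.0, 407.8, 191.5], [0.0, 0.0, 1.0]]
```

View pics/scene0.png

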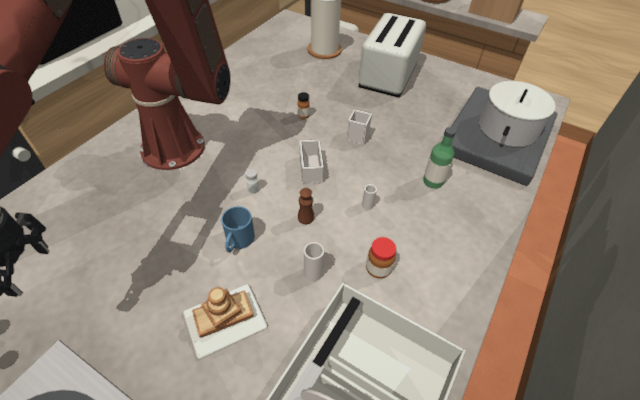

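View pics/top0.png

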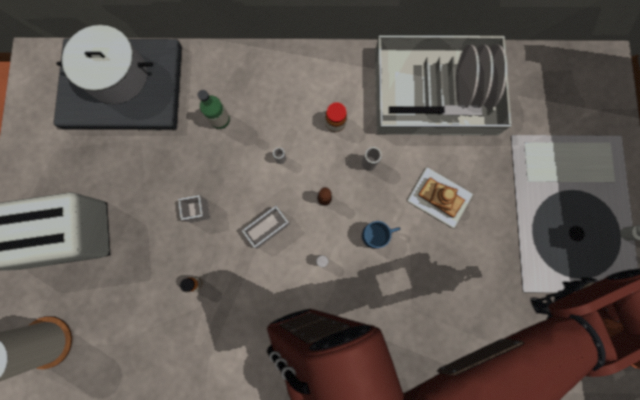

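The top view shows the pile at (440,197), and the canisters: round (372,157), small (280,155), oblong (264,227), square (190,208). The mill is at (325,196) and the mug at (377,235). In the scene view the pile is at (222,315), and the canisters: round (313,261), small (369,196), oblong (311,161), square (359,127).

```bash
cat > h.py <<'E'
import cv2,numpy as np
def cloud(d):
    K,T,z=d["intrinsics"],d["T"],d["z_map"]
    v,u=np.mgrid[:z.shape[0],:z.shape[1]]
    p=np.stack([(u-K[0,2])/K[0,0]*z,(v-K[1,2])/K[1,1]*z,z],-1)@T[:3,:3].T+T[:3,3]
    p[z==0]=np.nan
    return p
def ray(d,uv):
    K,T=d["intrinsics"],d["T"]
    a=T[:3,:3]@np.array([(uv[0]-K[0,2])/K[0,0],(uv[1]-K[1,2])/K[1,1],1]);return T[:3,3],a/np.linalg.norm(a)
def plane(d,uv,h):
    o,a=ray(d,uv);return o+a*(h-o[2])/a[2]
def tri(d1,uv1,d2,uv2):
    o1,a=ray(d1,uv1);o2,b=ray(d2,uv2)
    s=np.linalg.lstsq(np.stack([a,-b],1),o2-o1,rcond=None)[0]
    p,q=o1+a*s[0],o2+b*s[1];return (p+q)/2,np.linalg.norm(p-q)
E
python3 - <<'E'
from h import *
t,s=[dict(np.load(f"{n}0.npz")) for n in("top","scene")]
P={"obl":(264,227,.070),"sq":(190,208,.090),"rnd":(372,157,.110),"sml":(280,155,.075),"pile":(440,197,.116),"mug":(377,235,.09),"mill":(325,196,.125)}
ct,cs=cloud(t),cloud(s)
for n,(u,v,h) in P.items():
    c=plane(t,(u,v),h)[:2];out=[]
    uv=[]
    for d,cl in((t,ct),(s,cs)):
        m=(np.hypot(cl[...,0]-c[0],cl[...,1]-c[1])<(.08 if n=="obl" else .03 if n in("sml","pile") else .05))&(cl[...,2]>.03)
        z=cl[m][:,2];zt=np.percentile(z,97)
        k=m&(abs(cl[...,2]-h)<.006)
        q=cl[k][:,:2].astype(np.float32)
        (cx,cy),wh,a=cv2.minAreaRect(q)if len(q)>4 else((0,0),(0,0),0)
        yy,xx=np.nonzero(k);e=cv2.minAreaRect(np.stack([xx,yy],1).astype(np.float32)) if len(xx)>4 else ((0,0),);uv.append(e[0])
        out.append((len(q),round(float(zt),4),round(cx,4),round(cy,4),np.round(wh,3).tolist(),round(a,1)))
    g,e=tri(t,uv[0],s,uv[1])
    print(n,c.round(3),*out,"tri",g.round(4),round(e,4),sep="\n  ")
b=np.vstack([cv2.resize(t["image"][130:260,170:480],None,fx=2.5,fy=2.5,interpolation=3),cv2.resize(s["image"][110:350,170:430],(775,0) if 0 else (300,277),interpolation=3).repeat(1,0) if 0 else np.zeros((0,775,3),np.uint8)])
sc=cv2.resize(s["image"][275:360,170:275],None,fx=3,fy=3,interpolation=3)
pad=np.zeros((255,775,3),np.uint8);pad[:, :315]=sc;w=cv2.resize(s["image"][230:285,285:345],None,fx=4,fy=4,interpolation=3);pad[:220,330:570]=w
cv2.imwrite("pics/crop0.png",np.vstack([b,pad])[:,:,::-1])
E
```

```text
obl
  [0.441 0.169]
  (212, 0.0744, 0.4438, 0.1679, [0.065, 0.126], 37.3)
  (182, 0.0718, 0.4448, 0.1683, [0.064, 0.131], 37.2)
  tri
  [0.4444 0.1692 0.0645]
  0.0018
sq
  [0.494 0.386]
  (160, 0.0932, 0.4975, 0.3872, [0.065, 0.065], 10.9)
  (116, 0.0912, 0.4997, 0.3868, [0.063, 0.07], 11.3)
  tri
  [0.4977 0.3874 0.0873]
  0.0009
rnd
  [ 0.647 -0.15 ]
  (77, 0.1138, 0.6533, -0.1513, [0.047, 0.049], 42.9)
  (133, 0.111, 0.6556, -0.1536, [0.048, 0.049], 43.0)
  tri
  [ 0.6554 -0.152   0.1035]
  0.0006
sml
  [0.66  0.126]
  (47, 0.0793, 0.6678, 0.1321, [0.034, 0.035], 36.1)
  (64, 0.0762, 0.6698, 0.1323, [0.035, 0.035], 58.0)
  tri
  [0.6691 0.1308 0.0725]
  0.0002
pile
  [ 0.526 -0.345]
  (83, 0.1194, 0.5325, -0.3624, [0.033, 0.022], 39.4)
  (111, 0.1187, 0.534, -0.3631, [0.035, 0.02], 30.7)
  tri
  [ 0.5331 -0.3633  0.1136]
  0.0008
mug
  [ 0.417 -0.164]
  (123, 0.0938, 0.4204, -0.164, [0.078, 0.076], 89.5)
  (188, 0.091, 0.4229, -0.1645, [0.076, 0.08], 40.0)
  tri
  [ 0.421  -0.1642  0.0845]
  0.001
mill
  [ 0.526 -0.011]
  (62, 0.1247, 0.5376, -0.0126, [0.027, 0.03], 64.1)
  (42, 0.1227, 0.5403, -0.0096, [0.021, 0.027], 24.8)
  tri
  [ 0.539  -0.0113  0.1204]
  0.004
```

View pics/crop0.png

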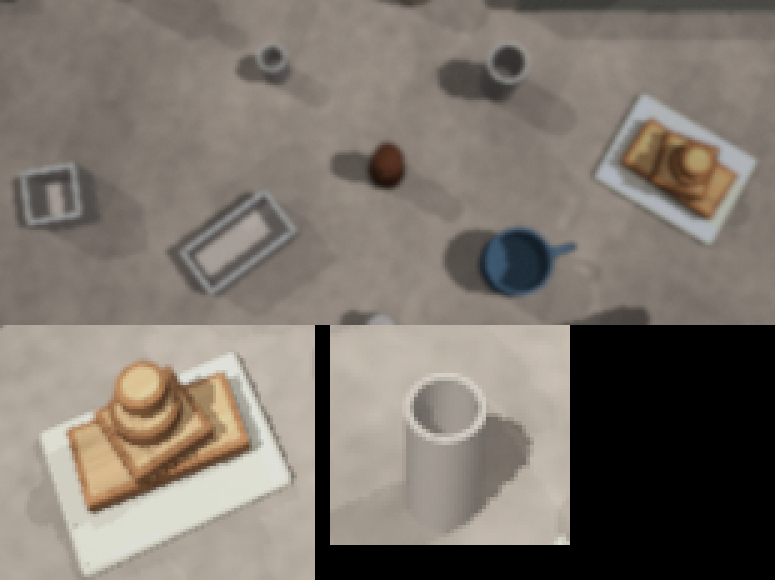

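The crop shows the stack of lids turned relative to each other, and open rims on all four canisters. Rim sizes and heights from both views match the given dimensions within 2–3 mm. I'll move the wrist camera above the pile for finer lid poses.

Emit:
jog_arm(rows=[[[10,7,4,0,0,0,85],[10,7,4,0,0,0,85],[10,7,4,0,0,0,85],[10,7,4,0,0,0,85],[10,7,4,0,0,0,85],[10,7,4,0,0,0,85],[10,7,4,0,0,0,85],[10,7,4,0,0,0,85],[10,7,4,0,0,0,85],[10,7,4,0,0,0,85],[10,7,4,0,0,0,85]]])

```text
t: 1.2
position: [0.5141, -0.3915, 0.3022]
eef_rot: [-179.9, 0.1, 25.0]
ft_force: [-0.3, 0.1, -0.2]
finger_gap: 0.996
gripper_force: 0.0
```

Run:
```python
from bench import r
from h import *
o=r.observe();print(o["t"],o["position"],o["eef_rot"],o["joint_positions"].round(1),o["ft_force"])
for n in("wrist","scene","top"):
    d=r.read_camera(n);cv2.imwrite(f"pics/{n}1.png",d["image"][:,:,::-1]);np.savez(f"{n}1.npz",**d)
    if n=="wrist":print(d["T"].round(3).tolist())
```

```text
1.2 [ 0.51413897 -0.39150451  0.30222496] [-1.79909128e+02  5.63457769e-02  2.50298966e+01] [-43.5  11.7  82.8  -0.   85.6  21.5] [-0.2595688   0.06439932 -0.15717837]
[[0.423, -0.87, -0.253, 0.578], [-0.906, -0.407, -0.117, -0.361], [-0.002, 0.279, -0.96, 0.473], [0.0, 0.0, 0.0, 1.0]]
```

View pics/wrist1.png

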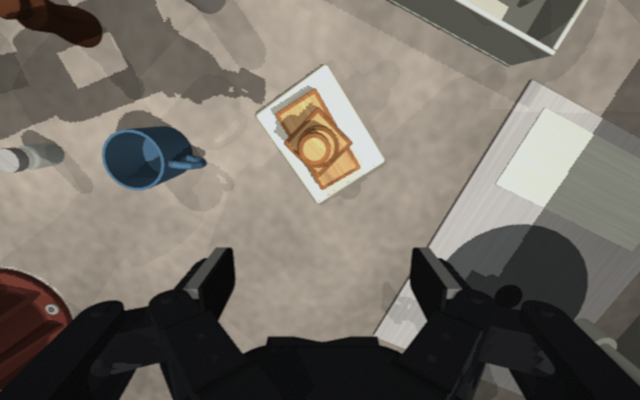

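The wrist view shows the pile at about (318,148), with the small lid's top at (316,147). The square and oblong lids are visible beneath it, turned against each other, and the mug is at (150,158). Next I'll measure each layer.

```bash
cat >> h.py <<'E'
def bands(d,c,tops,R=.1):
    cl=cloud(d);hsv=cv2.cvtColor(d["image"],cv2.COLOR_RGB2HSV)
    b=(hsv[...,0]<28)&(hsv[...,1]>70)&(np.hypot(cl[...,0]-c[0],cl[...,1]-c[1])<R)
    for n,h in tops.items():
        k=(b&(abs(cl[...,2]-h)<.006)).astype(np.uint8)
        k=cv2.morphologyEx(k,cv2.MORPH_OPEN,np.ones((3,3),np.uint8))>0
        q=cl[k][:,:2].astype(np.float32)
        if len(q)<5: print(n,len(q));continue
        (x,y),wh,a=cv2.minAreaRect(q);cc,rr=cv2.minEnclosingCircle(q)
        print(n,len(q),"z",np.median(cl[k][:,2]).round(4),"rect",round(x,4),round(y,4),np.round(wh,3),round(a,1),"circ",np.round(cc,4),round(rr,4))
E
python3 - <<'E'
from h import *
for f in("wrist1","top1","scene1"):
    d=dict(np.load(f+".npz"));print(f,d["intrinsics"][0,0].round(1));bands(d,(.533,-.363),{"small":.116,"round":.09,"square":.064,"oblong":.038})
w,s=[dict(np.load(n+".npz")) for n in("wrist1","scene1")]
cl=cloud(w)
for d in(w,s):
    k=(cloud(d)[...,2]>.110)&(np.hypot(cloud(d)[...,0]-.533,cloud(d)[...,1]+.363)<.03)
    yy,xx=np.nonzero(k);d["c"]=cv2.minAreaRect(np.stack([xx,yy],1).astype(np.float32))[0];print(d["c"])
print(tri(w,w["c"],s,s["c"]))
cv2.imwrite("pics/w1c.png",cv2.resize(w["image"][80:220,240:400],None,fx=4,fy=4,interpolation=3)[:,:,::-1])
E
```

```text
wrist1 298.3
small 817 z 0.1163 rect 0.536 -0.3702 [0.037 0.037] 24.1 circ [ 0.5358 -0.3701] 0.0194
round 508 z 0.0902 rect 0.5407 -0.3769 [0.053 0.043] 52.5 circ [ 0.5369 -0.3737] 0.027
square 1014 z 0.0643 rect 0.5393 -0.3724 [0.068 0.067] 69.3 circ [ 0.5387 -0.3726] 0.0457
oblong 1870 z 0.0384 rect 0.5389 -0.3727 [0.129 0.067] 56.0 circ [ 0.539  -0.3729] 0.0713
top1 407.8
small 138 z 0.1169 rect 0.5355 -0.3683 [0.037 0.036] 86.0 circ [ 0.5357 -0.3689] 0.0193
round 30 z 0.0906 rect 0.5262 -0.3625 [0.047 0.016] 46.8 circ [ 0.5295 -0.3656] 0.0238
square 167 z 0.0652 rect 0.5379 -0.3707 [0.067 0.066] 68.6 circ [ 0.5379 -0.3712] 0.0451
oblong 384 z 0.0392 rect 0.5385 -0.3717 [0.13  0.068] 56.0 circ [ 0.5381 -0.3715] 0.0695
scene1 410.9
small 215 z 0.116 rect 0.5392 -0.3711 [0.036 0.038] 39.7 circ [ 0.5379 -0.3714] 0.0198
round 208 z 0.0898 rect 0.5457 -0.3794 [0.052 0.034] 46.1 circ [ 0.5407 -0.375 ] 0.0265
square 369 z 0.0638 rect 0.5421 -0.3726 [0.068 0.069] 70.0 circ [ 0.5412 -0.3733] 0.0453
oblong 735 z 0.0381 rect 0.5414 -0.3741 [0.129 0.068] 56.3 circ [ 0.5427 -0.3752] 0.07
(255.86978149414062, 285.310546875)
(184.68980407714844, 176.42034912109375)
(array([ 0.57140878, -0.36437554,  0.49357133]), np.float64(0.03551272090453737))
```

View pics/w1c.png

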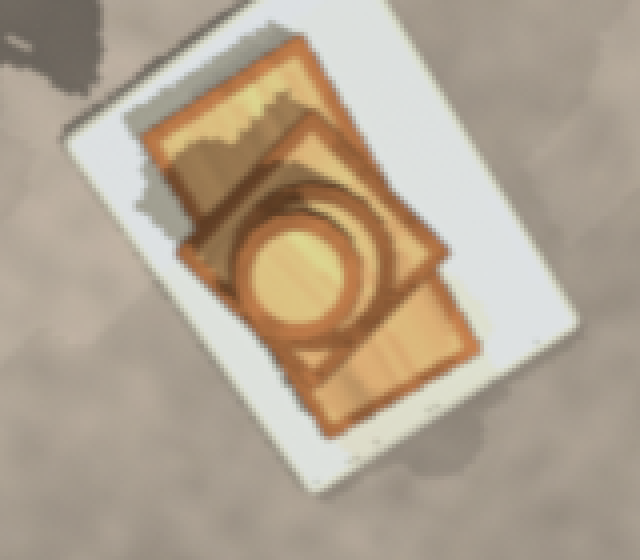

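The pictures and depths agree across three views. Lid tops are at 0.116, 0.090, 0.064 and 0.038 m, the footprints match the given sizes, and the centres lie within 3 mm. The oblong lid's long axis is at 56° and the square's sides are at 69°. Now I'll grasp the small lid.

Emit:
jog_arm(rows=[[[0.9,0.86,-4,0,0,0,65],[0.9,0.86,-5,0,0,0,65],[0.9,0.86,-5.5,0,0,0,65],[0.9,0.86,-6,0,0,0,65],[0.9,0.86,-6.5,0,0,0,65],[0.9,0.86,-7,0,0,0,65],[0.9,0.86,-7.5,0,0,0,65],[0.9,0.86,-8.0,0,0,0,65],[0.9,0.86,-8.05,0,0,0,65],[0.9,0.86,-8.05,0,0,0,65],[0.9,0.86,-8.05,0,0,0,30],[0.9,0.86,-8.05,0,0,0,30],[0.9,0.86,-8.05,0,0,0,30],[0.9,0.86,-8.05,0,0,0,30],[0.9,0.86,-8.05,0,0,0,30],[0.9,0.86,-8.05,0,0,0,30],[0.9,0.86,-8.05,0,0,0,30],[0.9,0.86,-8.05,0,0,0,30]]])

```text
t: 3.15
position: [0.5381, -0.3692, 0.102]
eef_rot: [-180.0, 0.0, 25.1]
ft_force: [-1.0, 0.0, 0.5]
finger_gap: 0.352
gripper_force: 0.0
```

Run:
```python
from bench import r
from h import *
o=r.observe();print(o["t"],o["position"],o["finger_gap"],o["gripper_force"])
w=r.read_camera("wrist");s=r.read_camera("scene")
np.savez("wrist2.npz",**w);np.savez("scene2.npz",**s)
cv2.imwrite("pics/w2.png",np.hstack([cv2.resize(w["image"],(480,300)),cv2.resize(s["image"][260:360,165:272],(320,300),interpolation=3)])[:,:,::-1])
for d in(w,s):bands(d,(.537,-.37),{"small":.116,"round":.09,"square":.064,"oblong":.038})
```

```text
3.15 [ 0.53805515 -0.36923855  0.10201137] 0.35227891697657016 0.0
small 3181 z 0.1163 rect 0.5358 -0.369 [0.038 0.036] 17.7 circ [ 0.5357 -0.3698] 0.0197
round 1690 z 0.0902 rect 0.5477 -0.3692 [0.031 0.053] 20.7 circ [ 0.5377 -0.373 ] 0.0268
square 3228 z 0.0643 rect 0.5392 -0.3721 [0.068 0.068] 70.0 circ [ 0.5399 -0.3716] 0.0462
oblong 4294 z 0.0384 rect 0.5388 -0.3725 [0.129 0.068] 56.0 circ [ 0.539  -0.3723] 0.0716
small 91 z 0.1157 rect 0.546 -0.3643 [0.017 0.037] 44.7 circ [ 0.5424 -0.368 ] 0.0187
round 208 z 0.0898 rect 0.5456 -0.3795 [0.052 0.035] 45.3 circ [ 0.5397 -0.3744] 0.0266
square 368 z 0.0641 rect 0.5426 -0.3731 [0.068 0.066] 69.0 circ [ 0.5417 -0.3731] 0.0452
oblong 745 z 0.038 rect 0.5419 -0.3743 [0.129 0.068] 56.0 circ [ 0.5416 -0.3741] 0.07
```

View pics/w2.png

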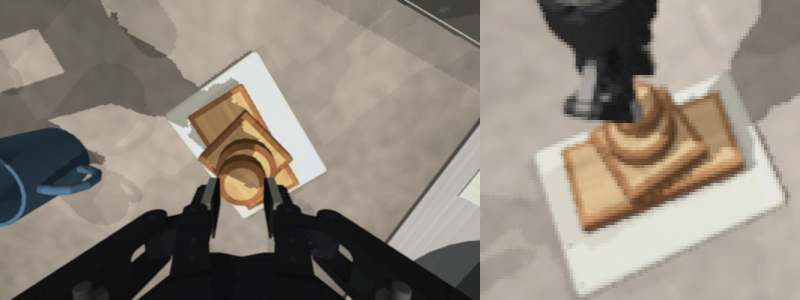

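The wrist view (left) shows the fingertips on both sides of the small lid at about (240,183). The gap went to the commanded 30 mm with no force, so they don't seem to hold it. I'll check where the tips stand.

Run:
```python
from h import *
w=dict(np.load("wrist2.npz"));cl=cloud(w);g=cv2.cvtColor(w["image"],cv2.COLOR_RGB2HSV)
dark=(g[...,1]<90)&(g[...,2]<150)
near=np.hypot(cl[...,0]-.538,cl[...,1]+.369)<.08
c=np.array([.538,-.3692]);a=np.radians(25.1)
ex=np.array([np.cos(a),np.sin(a)]);ey=np.array([-np.sin(a),np.cos(a)])
k=dark&near&(cl[...,2]>.095)&(cl[...,2]<.26);q=cl[k]
X,Y,Z=(q[:,:2]-c)@ex,(q[:,:2]-c)@ey,q[:,2]
for lo in np.arange(.095,.2,.01):
    m=(Z>=lo)&(Z<lo+.01)
    for s in(1,-1):
        n=m&(Y*s>0)
        if n.sum()>3:print(round(lo,3),s,n.sum(),"x",np.percentile(X[n],[2,98]).round(3),"y",np.percentile(Y[n],[2,98]).round(3))
cv2.imwrite("pics/w2c.png",cv2.resize(w["image"][200:340,220:420],None,fx=4,fy=4,interpolation=3)[:,:,::-1])
```

```text
0.125 1 12 x [-0.009  0.008] y [0.015 0.02 ]
0.135 1 246 x [-0.009  0.012] y [0.015 0.028]
0.135 -1 239 x [-0.009  0.012] y [-0.026 -0.014]
0.145 1 376 x [-0.009  0.012] y [0.015 0.029]
0.145 -1 381 x [-0.009  0.012] y [-0.028 -0.014]
0.155 1 414 x [-0.01   0.012] y [0.015 0.029]
0.155 -1 405 x [-0.009  0.012] y [-0.028 -0.014]
0.165 1 664 x [-0.01   0.013] y [0.015 0.035]
0.165 -1 670 x [-0.009  0.014] y [-0.035 -0.014]
0.175 1 1646 x [-0.008  0.014] y [0.017 0.048]
0.175 -1 1616 x [-0.009  0.014] y [-0.047 -0.016]
0.185 1 3447 x [-0.011  0.013] y [0.019 0.051]
0.185 -1 3446 x [-0.01   0.013] y [-0.05  -0.018]
0.195 1 3634 x [-0.011  0.018] y [0.008 0.055]
0.195 -1 3657 x [-0.011  0.018] y [-0.054 -0.007]
```

View pics/w2c.png

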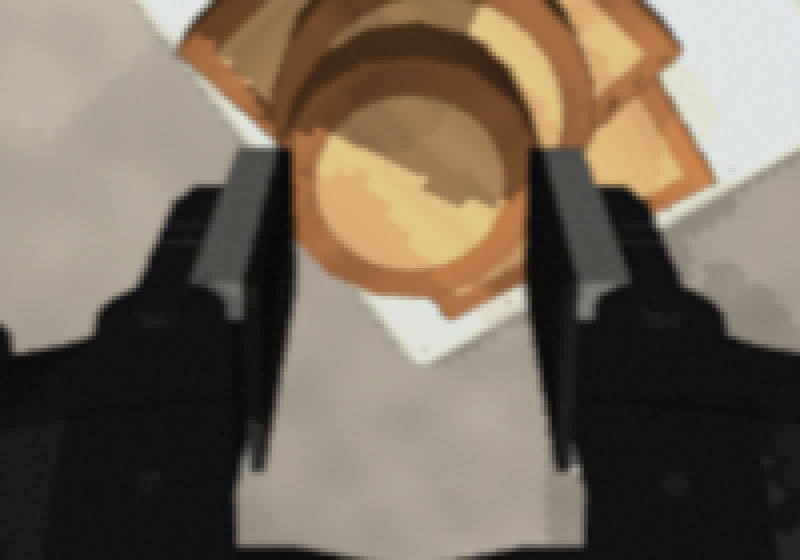

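The fingertips are really at z≈0.13, about 30 mm above the reported TCP, so the pads closed in the air above the lid. Nothing was touched. I'll quantify the tip offset at both openings.

Run:
```python
from h import *
for f,tcp,yaw in(("wrist1",(.5141,-.3915,.3022),25),("wrist2",(.5381,-.3692,.1020),25.1)):
    w=dict(np.load(f+".npz"));T=w["T"];t=np.array(tcp)
    print(f,"tcp in cam",(T[:3,:3].T@(t-T[:3,3])).round(4), "cam height",T[2,3].round(4))
    cl=cloud(w);g=cv2.cvtColor(w["image"],cv2.COLOR_RGB2HSV)
    d=cl-t;k=(np.hypot(d[...,0],d[...,1])<.075)&(g[...,1]<110)&(g[...,2]<150)&(d[...,2]>.005)&(d[...,2]<.075)
    a=np.radians(yaw);Y=-d[...,0]*np.sin(a)+d[...,1]*np.cos(a);X=d[...,0]*np.cos(a)+d[...,1]*np.sin(a)
    for s in(1,-1):
        m=k&(Y*s>0.01);z=np.sort(d[m][:,2]);print(s,m.sum(),z[[3,10,30,100]].round(4),"inner y",np.percentile(abs(Y[m&(d[...,2]<z[0]+.02)]),[1,5,50]).round(4),"x",np.percentile(X[m&(d[...,2]<z[0]+.02)],[2,98]).round(4))
# independent check of the tips from the scene camera
s=dict(np.load("scene2.npz"));cl=cloud(s);g=cv2.cvtColor(s["image"],cv2.COLOR_RGB2HSV)
k=(np.hypot(cl[...,0]-.538,cl[...,1]+.369)<.05)&(cl[...,2]>.12)&(cl[...,2]<.2);print("scene tips z",np.sort(cl[k][:,2])[[2,8,20]].round(4),k.sum())
```

```text
wrist1 tcp in cam [0.0007 0.0207 0.1839] cam height 0.473
1 2129 [0.0411 0.0417 0.0427 0.0448] inner y [0.0426 0.0427 0.0431] x [-0.0099  0.0117]
-1 2128 [0.0411 0.0415 0.0425 0.0449] inner y [0.0416 0.0417 0.0422] x [-0.0098  0.0118]
wrist2 tcp in cam [0.0007 0.0206 0.1838] cam height 0.2729
1 1935 [0.0295 0.0306 0.0344 0.0379] inner y [0.0154 0.0155 0.019 ] x [-0.0094  0.0116]
-1 1917 [0.0334 0.034  0.0352 0.0379] inner y [0.0143 0.0144 0.0175] x [-0.0091  0.0117]
scene tips z [0.1338 0.1357 0.1419] 231
```

The wrist and scene views agree: the tips are 33 mm above the reported TCP at 30 mm opening and 41 mm above it when open, centred in xy. I'll plan heights from the tips seen in the images, so I descend a further 35 mm and grasp.

Emit:
jog_arm(rows=[[[-0.1,-0.05,0,0,0,0,65],[-0.1,-0.05,0,0,0,0,65],[-0.1,-0.05,0,0,0,0,65],[-0.1,-0.05,0,0,0,0,65],[-0.1,-0.05,-0.4,0,0,0,65],[-0.1,-0.05,-0.8,0,0,0,65],[-0.1,-0.05,-1.2,0,0,0,65],[-0.1,-0.05,-1.4,0,0,0,65],[-0.1,-0.05,-1.4,0,0,0,65],[-0.1,-0.05,-1.4,0,0,0,30],[-0.1,-0.05,-1.4,0,0,0,30],[-0.1,-0.05,-1.4,0,0,0,30],[-0.1,-0.05,-1.4,0,0,0,30],[-0.1,-0.05,-1.4,0,0,0,30],[-0.1,-0.05,-1.4,0,0,0,30],[-0.1,-0.05,-1.4,0,0,0,30]]])

```text
t: 4.85
position: [0.5361, -0.371, 0.0679]
eef_rot: [179.9, -0.0, 25.1]
ft_force: [0.0, 0.3, 4.2]
finger_gap: 0.432
gripper_force: 60.2
```

Emit:
jog_arm(rows=[[[0,0,2,0,0,0,30],[0,0,4,0,0,0,30],[0,0,5,0,0,0,30],[0.2,1.5,5,0,0,0,30],[0.5,3.5,5,0,0,0,30],[0.8,5.3,5,0,0,0,30],[1.1,7.1,5,0,0,0,30],[1.4,8.9,5,0,0,0,30],[1.7,10.7,5,0,0,0,30],[2.0,12.5,5,0,0,0,30],[2.3,14.3,5,0,0,0,30],[2.5,16.1,5,0,0,0,30],[2.7,17.8,5,0,0,0,30],[2.8,18.9,5,0,0,0,30],[2.8,18.9,5,0,0,0,30],[2.8,18.9,5,0,0,0,30],[2.8,18.9,5,0,0,0,30]]])

```text
t: 6.55
position: [0.6051, 0.101, 0.1915]
eef_rot: [180.0, 0.1, 25.1]
ft_force: [-0.4, -0.1, -0.2]
finger_gap: 0.435
gripper_force: 60.2
```

```bash
cat >> h.py <<'E'
def canister(d,c,h,R,lo=None):
    cl=cloud(d);g=cv2.cvtColor(d["image"],cv2.COLOR_RGB2HSV)
    k=(np.hypot(cl[...,0]-c[0],cl[...,1]-c[1])<R)&(abs(cl[...,2]-h)<.006)&(g[...,1]<70)
    q=cl[k][:,:2].astype(np.float32);x,wh,a=cv2.minAreaRect(q);print("rim",len(q),"z",np.median(cl[k][:,2]).round(4),np.round(x,4),np.round(wh,3),round(a,1))
def held(d,tcp,yaw,zlo,zhi,R=.08):
    "bamboo pixels near the tool: slab extents along the tool axes relative to TCP"
    cl=cloud(d)-np.array(tcp);g=cv2.cvtColor(d["image"],cv2.COLOR_RGB2HSV)
    k=(g[...,0]<28)&(g[...,1]>70)&(np.hypot(cl[...,0],cl[...,1])<R)&(cl[...,2]>zlo)&(cl[...,2]<zhi)
    z=cl[k][:,2];zt=np.percentile(z,95);q=cl[k&(cl[...,2]>zt-.005)][:,:2].astype(np.float32)
    x,wh,a=cv2.minAreaRect(q);print("held",k.sum(),"z",np.percentile(z,[2,50,95]).round(4),"off",np.round(x,4),np.round(wh,3),round(a,1))
E
python3 - <<'E'
from bench import r
from h import *
o=r.observe();print(o["t"],o["position"].round(4),o["eef_rot"].round(1),o["finger_gap"].round(3),o["gripper_force"])
w=r.read_camera("wrist");np.savez("wrist3.npz",**w);cv2.imwrite("pics/w3.png",w["image"][:,:,::-1])
canister(w,(.669,.132),.075,.03);held(w,o["position"],o["eef_rot"][2],.01,.08)
E
```

```text
Traceback (most recent call last):
AttributeError: 'float' object has no attribute 'round'
```

```bash
cat > look.py <<'E'
from bench import r
from h import *
import sys
n,x,y,h,R=sys.argv[1],*map(float,sys.argv[2:6])
o=r.observe();print(o["t"],o["position"].round(4),o["eef_rot"].round(1),round(o["finger_gap"],3),round(o["gripper_force"],1))
w=r.read_camera("wrist");np.savez(n+".npz",**w);cv2.imwrite(f"pics/{n}.png",w["image"][:,:,::-1])
canister(w,(x,y),h,R);held(w,o["position"],o["eef_rot"][2],.01,.08)
E
python3 look.py w3 .669 .132 .075 .03
```

```text
6.55 [0.6051 0.101  0.1915] [1.80e+02 1.00e-01 2.51e+01] 0.435 60.2
rim 446 z 0.075 [0.6678 0.132 ] [0.035 0.035] 30.9
held 5647 z [0.0353 0.0483 0.0494] off [ 0.0038 -0.0005] [0.039 0.046] 72.7
```

View pics/w3.png

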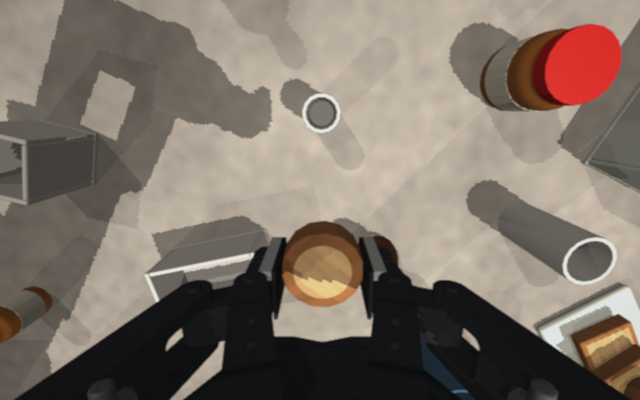

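The wrist view shows the small canister's rim at (321,113), well clear ahead of the held lid at (322,264). The rim measures (0.668, 0.132, 0.075), and the lid sits level in the grip with its top 48.5 mm above TCP. I'll place it.

Emit:
jog_arm(rows=[[[1.2,0.6,0,0,0,0,30],[2.5,1.22,0,0,0,0,30],[2.5,1.22,-1,0,0,0,30],[2.5,1.22,-2,0,0,0,30],[2.5,1.22,-3,0,0,0,30],[2.5,1.22,-4,0,0,0,30],[2.5,1.22,-4.7,0,0,0,30],[2.5,1.22,-5.1,0,0,0,30],[2.5,1.22,-5.3,0,0,0,30],[2.5,1.22,-5.5,0,0,0,30],[2.5,1.22,-5.65,0,0,0,30],[2.5,1.22,-5.75,0,0,0,30],[2.5,1.22,-5.82,0,0,0,30],[2.5,1.22,-5.86,0,0,0,30],[2.5,1.22,-5.86,0,0,0,30],[2.5,1.22,-5.86,0,0,0,30]]])

```text
t: 8.2
position: [0.6682, 0.1326, 0.0458]
eef_rot: [180.0, -0.0, 25.1]
ft_force: [0.1, 0.4, -0.7]
finger_gap: 0.432
gripper_force: 60.1
```

Emit:
jog_arm(rows=[[[0,-0.02,-0.04,0,0,0,30],[0,-0.02,-0.05,0,0,0,30],[0,-0.02,-0.05,0,0,0,60],[0,-0.02,-0.05,0,0,0,60],[0,-0.02,-0.05,0,0,0,60],[0,-0.02,-0.05,0,0,0,60],[0,-0.02,0.5,0,0,0,60],[0,-0.02,1.5,0,0,0,60],[0,-0.02,3.5,0,0,0,60],[0,-0.02,5.8,0,0,0,70],[-1.5,-0.7,6,0,0,0,70],[-2.5,-1.2,6,0,0,0,70],[-2.5,-1.2,6,0,0,0,70],[-2.5,-1.2,6,0,0,0,70]]])

```text
t: 9.6
position: [0.6057, 0.1024, 0.1967]
eef_rot: [180.0, -0.1, 25.1]
ft_force: [0.8, -0.4, -0.7]
finger_gap: 0.824
gripper_force: 0.0
```

```bash
cat > chk.py <<'E'
from bench import r
from h import *
import sys
n,x,y,h,R=sys.argv[1],*map(float,sys.argv[2:6])
o=r.observe();print(o["t"],o["position"].round(4),o["eef_rot"].round(1))
w=r.read_camera("wrist");np.savez(n+".npz",**w);bands(w,(x,y),{"lid":h},R)
cl=cloud(w);g=cv2.cvtColor(w["image"],cv2.COLOR_RGB2HSV)
k=(g[...,0]<28)&(g[...,1]>70)&(np.hypot(cl[...,0]-x,cl[...,1]-y)<R)&(abs(cl[...,2]-h)<.004)
q=cl[k];c=np.linalg.lstsq(np.c_[q[:,:2]-q[:,:2].mean(0),np.ones(len(q))],q[:,2],rcond=None)[0];print("tilt deg",np.degrees(np.hypot(*c[:2])).round(2),"z",c[2].round(4))
E
python3 chk.py w4 .668 .132 .093 .03
```

```text
9.6 [0.6057 0.1024 0.1967] [ 1.80e+02 -1.00e-01  2.51e+01]
lid 1455 z 0.0934 rect 0.6683 0.1327 [0.037 0.037] 24.9 circ [0.6684 0.1325] 0.0193
tilt deg 0.25 z 0.0934
```

The small lid is seated flat: top at 0.0934 m, tilt 0.25°, centre within 1 mm. Back to the pile.

Emit:
jog_arm(rows=[[[-0.5,-2,0.5,0,0,0,80],[-1,-4,1,0,0,0,80],[-1.5,-6,1,0,0,0,80],[-2,-8,1,0,0,0,80],[-2.5,-10,1,0,0,0,80],[-3,-12,1,0,0,0,80],[-3.5,-14,1,0,0,0,80],[-4,-16,1,0,0,0,80],[-4.5,-18,1,0,0,0,80],[-5,-19.5,1,0,0,0,80],[-5.2,-20.2,1,0,0,0,80],[-5.2,-20.2,1,0,0,0,80],[-5.2,-20.2,1,0,0,0,80],[-5.2,-20.2,1,0,0,0,80]]])

```text
t: 11.05
position: [0.4764, -0.4015, 0.2202]
eef_rot: [-179.9, -0.0, 25.2]
ft_force: [-0.3, -0.2, 0.3]
finger_gap: 0.936
gripper_force: 0.0
```

```bash
cat > pile.py <<'E'
from bench import r
from h import *
import sys
o=r.observe();print(o["t"],o["position"].round(4),o["eef_rot"].round(1))
w=r.read_camera("wrist");np.savez(sys.argv[1]+".npz",**w);bands(w,(.538,-.371),{"round":.09,"square":.064,"oblong":.038})
E
python3 pile.py w5
```

```text
11.05 [ 0.4764 -0.4015  0.2202] [-179.9   -0.    25.2]
round 2398 z 0.0904 rect 0.5368 -0.3736 [0.053 0.052] 27.3 circ [ 0.5369 -0.3737] 0.0269
square 1743 z 0.0643 rect 0.5389 -0.3723 [0.068 0.068] 70.0 circ [ 0.5383 -0.3718] 0.0464
oblong 2984 z 0.0385 rect 0.5388 -0.3725 [0.129 0.067] 56.0 circ [ 0.5382 -0.3725] 0.0716
```

Emit:
jog_arm(rows=[[[1.2,0.55,-1,0,0,0,75],[2.4,1.1,-2,0,0,0,75],[2.4,1.1,-4,0,0,0,75],[2.4,1.1,-5,0,0,0,75],[2.4,1.1,-5.8,0,0,0,75],[2.4,1.1,-6.4,0,0,0,75],[2.4,1.1,-7,0,0,0,75],[2.4,1.1,-7.25,0,0,0,75],[2.4,1.1,-7.25,0,0,0,75],[2.4,1.1,-7.25,0,0,0,75],[2.4,1.1,-7.25,0,0,0,45],[2.4,1.1,-7.25,0,0,0,45],[2.4,1.1,-7.25,0,0,0,45],[2.4,1.1,-7.25,0,0,0,45],[2.4,1.1,-7.25,0,0,0,45],[2.4,1.1,-7.25,0,0,0,45]]])

```text
t: 12.7
position: [0.5368, -0.3762, 0.0412]
eef_rot: [179.8, -0.1, 25.1]
ft_force: [-0.1, -1.0, 5.7]
finger_gap: 0.607
gripper_force: 62.9
```

Emit:
jog_arm(rows=[[[0,0,1.5,0,0,0,45],[0,0,3.5,0,0,0,45],[0,0,5.5,0,0,0,45],[0.4,1.5,6,0,0,0,45],[0.9,3.2,6,0,0,0,45],[1.4,4.9,6,0,0,0,45],[1.8,6.4,6,0,0,0,45],[2.1,7.5,6,0,0,0,45],[2.1,7.7,6,0,0,0,45],[2.1,7.7,6,0,0,0,45],[2.1,7.7,6,0,0,0,45]]])

```text
t: 13.8
position: [0.5876, -0.1834, 0.1889]
eef_rot: [180.0, 0.1, 25.1]
ft_force: [-0.1, -0.6, -0.2]
finger_gap: 0.608
gripper_force: 62.8
```

```bash
sed -i 's/zt-.005/zt-.0025/' h.py; python3 look.py w6 .654 -.152 .110 .034
```

```text
13.8 [ 0.5876 -0.1834  0.1889] [1.80e+02 1.00e-01 2.51e+01] 0.608 62.8
rim 990 z 0.11 [ 0.6537 -0.1524] [0.049 0.049] 25.3
held 10462 z [0.0382 0.0491 0.0502] off [ 0.0127 -0.0047] [0.053 0.079] 61.9
```

View pics/w6.png

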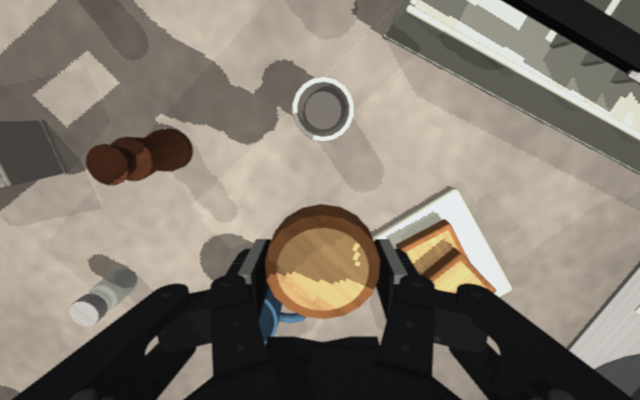

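The wrist view shows the round canister's rim at (323,109), the held round lid at (322,262) and the rack edge at upper right. The rim measures (0.654, −0.152, 0.110), and the lid is level with its top at TCP+49 mm. Before descending, I'll check clearance to the rack.

Run:
```python
from h import *
for f in("top0","scene0","w6"):
    c=cloud(dict(np.load(f+".npz")));d=np.hypot(c[...,0]-.654,c[...,1]+.152)
    for a in(.04,.055,.07,.085,.1): 
        m=(d>a)&(d<a+.015)&(c[...,2]>.02)&(c[...,2]<.16);print(f,a,m.sum(),c[m][:,2].max().round(3) if m.any() else 0,end=" | ")
    print()
```

```text
top0 0.04 0 0 | top0 0.055 0 0 | top0 0.07 0 0 | top0 0.085 2 0.041 | top0 0.1 113 0.095 | 
scene0 0.04 0 0 | scene0 0.055 0 0 | scene0 0.07 0 0 | scene0 0.085 0 0 | scene0 0.1 108 0.094 | 
w6 0.04 0 0 | w6 0.055 0 0 | w6 0.07 0 0 | w6 0.085 1 0.074 | w6 0.1 1552 0.092 |
```

Emit:
jog_arm(rows=[[[1.3,0.6,0,0,0,0,45],[2.6,1.2,0,0,0,0,45],[2.6,1.2,-1,0,0,0,45],[2.6,1.2,-2,0,0,0,45],[2.6,1.2,-2,0,0,0,45]]])

```text
t: 14.35
position: [0.6495, -0.1528, 0.134]
eef_rot: [-179.6, 0.4, 25.1]
ft_force: [-0.4, 0.5, -0.8]
finger_gap: 0.612
gripper_force: 62.8
```

Emit:
jog_arm(rows=[[[0,0,0,0,0,0,45],[0,0,-0.8,0,0,0,45],[0,0,-1.4,0,0,0,45],[0,0,-1.7,0,0,0,45],[0,0,-1.9,0,0,0,45],[0,0,-2.1,0,0,0,45],[0,0,-2.25,0,0,0,45],[0,0,-2.35,0,0,0,45],[0,0,-2.42,0,0,0,45],[0,0,-2.46,0,0,0,45],[0,0,-2.46,0,0,0,45]]])

```text
t: 15.45
position: [0.6536, -0.1526, 0.0793]
eef_rot: [180.0, -0.0, 25.1]
ft_force: [-1.9, 0.8, 5.2]
finger_gap: 0.61
gripper_force: 63.2
```

Emit:
jog_arm(rows=[[[0,0,0,0,0,0,75],[0,0,0,0,0,0,75],[0,0,0,0,0,0,75],[0,0,0,0,0,0,75],[0,0,0.5,0,0,0,75],[0,0,1.5,0,0,0,75],[0,0,3,0,0,0,75],[0,0,4.5,0,0,0,75],[-1.3,-0.6,5,0,0,0,80],[-2.6,-1.2,5,0,0,0,80],[-2.6,-1.2,5,0,0,0,80],[-2.6,-1.2,5,0,0,0,80]]])

```text
t: 16.65
position: [0.588, -0.1829, 0.2038]
eef_rot: [180.0, -0.1, 25.1]
ft_force: [0.3, 0.6, -0.5]
finger_gap: 0.935
gripper_force: 0.0
```

```bash
python3 chk.py w7 .654 -.152 .128 .034
```

```text
16.65 [ 0.588  -0.1829  0.2038] [ 1.80e+02 -1.00e-01  2.51e+01]
lid 3571 z 0.1284 rect 0.6546 -0.1512 [0.053 0.052] 24.6 circ [ 0.6547 -0.1514] 0.0268
tilt deg 0.14 z 0.1284
```

The round lid is seated: top at 0.1284 m, tilt 0.14°. Next is the square lid, with yaw turned to about 69.7°.

Emit:
jog_arm(rows=[[[-0.4,-1.4,0,0,0,0.9,85],[-0.8,-2.8,0,0,0,1.8,85],[-1.2,-4.2,0,0,0,2.7,85],[-1.6,-5.6,0,0,0,3.6,85],[-2,-7,0,0,0,4.5,85],[-2.5,-8.5,0,0,0,5.2,85],[-3,-10.2,0,0,0,5.57,85],[-3,-10.2,0,0,0,5.57,85],[-3,-10.2,0,0,0,5.57,85],[-3,-10.2,0,0,0,5.57,85]]])

```text
t: 17.7
position: [0.514, -0.4364, 0.2024]
eef_rot: [-180.0, -0.1, 69.8]
ft_force: [0.0, -0.1, 0.4]
finger_gap: 0.992
gripper_force: 0.0
```

```bash
python3 pile.py w8
```

```text
17.7 [ 0.514  -0.4364  0.2024] [-1.80e+02 -1.00e-01  6.98e+01]
round 0
square 4684 z 0.0644 rect 0.539 -0.3726 [0.068 0.068] 69.5 circ [ 0.5395 -0.3727] 0.0468
oblong 3306 z 0.0384 rect 0.5387 -0.3726 [0.13  0.067] 56.1 circ [ 0.5386 -0.3726] 0.0716
```

Emit:
jog_arm(rows=[[[0.5,1.25,-1,0,0,0,85],[1,2.5,-2,0,0,0,85],[1,2.5,-4,0,0,0,85],[1,2.5,-5,0,0,0,85],[1,2.5,-5.6,0,0,0,85],[1,2.5,-6.2,0,0,0,85],[1,2.5,-6.8,0,0,0,85],[1,2.5,-7.3,0,0,0,85],[1,2.5,-7.6,0,0,0,85],[1,2.5,-7.65,0,0,0,85],[1,2.5,-7.65,0,0,0,60],[1,2.5,-7.65,0,0,0,60],[1,2.5,-7.65,0,0,0,60],[1,2.5,-7.65,0,0,0,60],[1,2.5,-7.65,0,0,0,60],[1,2.5,-7.65,0,0,0,60]]])

```text
t: 19.35
position: [0.5388, -0.3758, 0.0126]
eef_rot: [179.9, 0.0, 69.7]
ft_force: [0.3, -0.8, 4.7]
finger_gap: 0.78
gripper_force: 70.4
```

Emit:
jog_arm(rows=[[[0,0,1.5,0,0,0,60],[0,0,3.5,0,0,0,60],[0,0,5.5,0,0,0,60],[0,1.2,7,0,0,0.3,60],[-0.1,3.2,7,0,0,0.7,60],[-0.2,5.2,7,0,0,1.1,60],[-0.3,7.2,7,0,0,1.5,60],[-0.4,9.2,7,0,0,1.9,60],[-0.5,11.2,7,0,0,2.3,60],[-0.6,13.2,7,0,0,2.7,60],[-0.7,15.2,7,0,0,3.1,60],[-0.8,17.2,7,0,0,3.4,60],[-0.9,19.2,7,0,0,3.7,60],[-1,21.2,7,0,0,3.94,60],[-1,23.2,7,0,0,3.94,60],[-1,25.2,7,0,0,3.94,60],[-1,27,7,0,0,3.94,60],[-1,27.6,7,0,0,3.94,60],[-1,27.6,7,0,0,3.94,60],[-1,27.6,7,0,0,3.94,60]]])

```text
t: 21.35
position: [0.5125, 0.3139, 0.1857]
eef_rot: [-179.9, 0.1, 101.2]
ft_force: [-0.2, -0.1, -1.8]
finger_gap: 0.777
gripper_force: 69.8
```

```bash
python3 look.py w9 .4986 .387 .090 .052
```

```text
21.35 [0.5125 0.3139 0.1857] [-1.799e+02  1.000e-01  1.012e+02] 0.777 69.8
rim 1805 z 0.0899 [0.4971 0.3882] [0.064 0.064] 10.8
held 21336 z [0.0415 0.0518 0.0528] off [-0.0005  0.0036] [0.067 0.068] 12.0
```

View pics/w9.png

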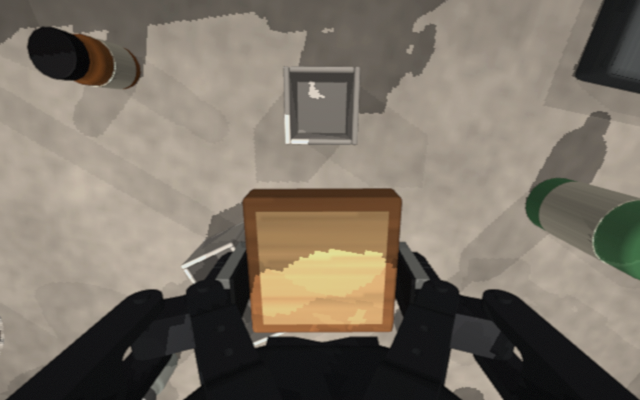

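The wrist view shows the square canister's rim at (321,105), the held square lid centred at (322,260) and the bottle far right at (600,240). Rim: (0.497, 0.388, 0.090) at 10.8°. Lid: 12.0°, offset (−0.5, +3.6) mm from TCP. I'll turn it −1.1° and place it.

Emit:
jog_arm(rows=[[[-0.3,1.4,0,0,0,-0.14,60],[-0.6,2.83,0,0,0,-0.14,60],[-0.6,2.83,-1,0,0,-0.14,60],[-0.6,2.83,-2,0,0,-0.14,60],[-0.6,2.83,-3,0,0,-0.14,60],[-0.6,2.83,-3.7,0,0,-0.14,60],[-0.6,2.83,-4.2,0,0,-0.14,60],[-0.6,2.83,-4.5,0,0,-0.14,60],[-0.6,2.83,-4.7,0,0,-0.14,60],[-0.6,2.83,-4.85,0,0,-0.14,60],[-0.6,2.83,-5,0,0,-0.14,60],[-0.6,2.83,-5.1,0,0,-0.14,60],[-0.6,2.83,-5.17,0,0,-0.14,60],[-0.6,2.83,-5.2,0,0,-0.14,60],[-0.6,2.83,-5.2,0,0,-0.14,60]]])

```text
t: 22.9
position: [0.4982, 0.3859, 0.0568]
eef_rot: [180.0, -0.0, 100.1]
ft_force: [-0.4, -0.4, -0.5]
finger_gap: 0.777
gripper_force: 69.9
```

Emit:
jog_arm(rows=[[[0,-0.04,-0.03,0,0,0,60],[0,-0.04,-0.04,0,0,0,60],[0,-0.04,-0.04,0,0,0,85],[0,-0.04,-0.04,0,0,0,85],[0,-0.04,-0.04,0,0,0,85],[0,-0.04,-0.04,0,0,0,85],[0,-0.04,0.4,0,0,0,85],[0,-0.04,1.5,0,0,0,85],[0,-0.04,3.5,0,0,0,85],[0,-0.04,5.2,0,0,0,85],[0.3,-1.4,5.5,0,0,0,85],[0.6,-2.8,5.5,0,0,0,85],[0.6,-2.8,5.5,0,0,0,85],[0.6,-2.8,5.5,0,0,0,85]]])

```text
t: 24.3
position: [0.5133, 0.3153, 0.1949]
eef_rot: [180.0, -0.0, 100.0]
ft_force: [-0.4, -0.1, -0.5]
finger_gap: 0.993
gripper_force: 0.0
```

```bash
python3 chk.py w10 .497 .388 .108 .052
```

```text
24.3 [0.5133 0.3153 0.1949] [180.  -0. 100.]
lid 6928 z 0.1085 rect 0.4981 0.3885 [0.068 0.068] 10.5 circ [0.4984 0.3886] 0.0468
tilt deg 0.1 z 0.1084
```

The square lid is seated: top at 0.1084 m, tilt 0.1°, angle within 0.5°. Last is the oblong lid, with yaw at 56°.

Emit:
jog_arm(rows=[[[0,-1.5,0.2,0,0,-0.4,85],[-0.1,-3.4,0.2,0,0,-0.8,85],[-0.1,-5.3,0.2,0,0,-1.2,85],[-0.2,-7.2,0.2,0,0,-1.6,85],[-0.2,-9.1,0.2,0,0,-2.0,85],[-0.2,-11,0.2,0,0,-2.4,85],[-0.3,-12.9,0.2,0,0,-2.8,85],[-0.3,-14.8,0.2,0,0,-3.2,85],[-0.4,-16.7,0.2,0,0,-3.6,85],[-0.4,-18.6,0.2,0,0,-4,85],[-0.5,-20.5,0.2,0,0,-4.4,85],[-0.5,-22.4,0.2,0,0,-4.8,85],[-0.6,-24.3,0.2,0,0,-5.2,85],[-0.6,-26.2,0.2,0,0,-5.49,85],[-0.65,-28.1,0.2,0,0,-5.49,85],[-0.65,-30,0.2,0,0,-5.49,85],[-0.65,-30,0.2,0,0,-5.49,85],[-0.65,-30,0.2,0,0,-5.49,85],[-0.65,-30,0.2,0,0,-5.49,85]]])

```text
t: 26.25
position: [0.4974, -0.4325, 0.1985]
eef_rot: [-179.9, -0.1, 56.3]
ft_force: [-0.7, 0.5, 0.3]
finger_gap: 0.994
gripper_force: 0.0
```

```bash
python3 pile.py w11
```

```text
26.25 [ 0.4974 -0.4325  0.1985] [-1.799e+02 -1.000e-01  5.630e+01]
round 0
square 0
oblong 7920 z 0.0385 rect 0.539 -0.3723 [0.129 0.067] 56.1 circ [ 0.5392 -0.3724] 0.0717
```

Emit:
jog_arm(rows=[[[0.8,1.2,-1,0,0,0,85],[1.66,2.46,-2,0,0,0,85],[1.66,2.46,-4,0,0,0,85],[1.66,2.46,-5.5,0,0,0,85],[1.66,2.46,-6.2,0,0,0,85],[1.66,2.46,-6.8,0,0,0,85],[1.66,2.46,-7.4,0,0,0,85],[1.66,2.46,-8,0,0,0,85],[1.66,2.46,-8.4,0,0,0,85],[1.66,2.46,-8.5,0,0,0,85],[1.66,2.46,-8.5,0,0,0,60],[1.66,2.46,-8.5,0,0,0,60],[1.66,2.46,-8.5,0,0,0,60],[1.66,2.46,-8.5,0,0,0,60],[1.66,2.46,-8.5,0,0,0,60],[1.66,2.46,-8.5,0,0,0,60]]])

```text
t: 27.9
position: [0.5389, -0.3734, -0.0126]
eef_rot: [179.9, 0.0, 56.2]
ft_force: [0.4, -0.9, 3.3]
finger_gap: 0.781
gripper_force: 70.8
```

Emit:
jog_arm(rows=[[[0,0,1.5,0,0,0,60],[0,0,3.5,0,0,0,60],[0,0,5.5,0,0,0,60],[0,0,7.5,0,0,0.4,60],[0,1.2,9,0,0,1.1,60],[-0.1,2.8,10,0,0,1.9,60],[-0.2,4.5,11,0,0,2.7,60],[-0.2,6.2,12,0,0,3.5,60],[-0.3,8,12.5,0,0,4.3,60],[-0.3,9.8,12.5,0,0,5.1,60],[-0.4,11.6,12.5,0,0,5.9,60],[-0.5,13.4,12.5,0,0,6.7,60],[-0.5,15.2,12.5,0,0,7.5,60],[-0.6,16.8,12.5,0,0,8.3,60],[-0.64,17.5,12.5,0,0,8.88,60],[-0.64,17.5,12.5,0,0,8.88,60],[-0.64,17.5,12.5,0,0,8.88,60],[-0.64,17.5,12.5,0,0,8.88,60]]])

```text
t: 29.7
position: [0.5222, 0.0637, 0.2986]
eef_rot: [-179.9, -0.0, 127.1]
ft_force: [-0.4, 0.2, -0.2]
finger_gap: 0.781
gripper_force: 70.4
```

```bash
python3 look.py w12 .4443 .168 .070 .08
```

```text
29.7 [0.5222 0.0637 0.2986] [-179.9   -0.   127.1] 0.781 70.4
rim 1377 z 0.0699 [0.4432 0.1687] [0.064 0.125] 37.3
held 32813 z [0.0496 0.0511 0.0521] off [-0.0073  0.0105] [0.068 0.106] 37.2
```

View pics/w12.png

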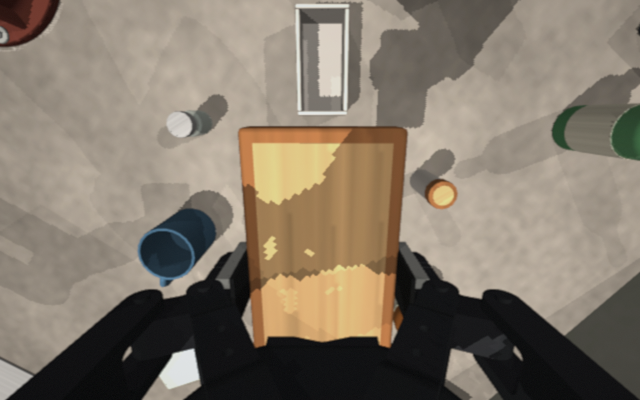

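The wrist view shows the whole oblong rim, from (296,5) to (348,113), ahead of the held lid (front edge at y≈128). Rim: (0.443, 0.169, 0.070), 37.3°. The lid is at 37.2° and centred within 1 mm. I'll place it.

Emit:
jog_arm(rows=[[[-0.8,1.1,-1,0,0,0,60],[-1.9,2.5,-2,0,0,0,60],[-3.15,4.16,-3,0,0,0,60],[-3.15,4.16,-4.5,0,0,0,60],[-3.15,4.16,-6,0,0,0,60],[-3.15,4.16,-7.5,0,0,0,60],[-3.15,4.16,-8.5,0,0,0,60],[-3.15,4.16,-9.2,0,0,0,60],[-3.15,4.16,-9.6,0,0,0,60],[-3.15,4.16,-9.85,0,0,0,60],[-3.15,4.16,-10.05,0,0,0,60],[-3.15,4.16,-10.2,0,0,0,60],[-3.15,4.16,-10.33,0,0,0,60],[-3.15,4.16,-10.42,0,0,0,60],[-3.15,4.16,-10.47,0,0,0,60],[-3.15,4.16,-10.47,0,0,0,60]]])

```text
t: 31.35
position: [0.4438, 0.1688, 0.0375]
eef_rot: [180.0, 0.0, 127.2]
ft_force: [-1.0, 0.3, -0.5]
finger_gap: 0.78
gripper_force: 70.4
```

Emit:
jog_arm(rows=[[[0,-0.03,-0.03,0,0,0,60],[0,-0.03,-0.04,0,0,0,60],[0,-0.03,-0.04,0,0,0,85],[0,-0.03,-0.04,0,0,0,85],[0,-0.03,-0.04,0,0,0,85],[0,-0.03,-0.04,0,0,0,85],[0,-0.03,0.4,0,0,0,85],[0,-0.03,1.5,0,0,0,85],[0,-0.03,3.5,0,0,0,85],[0,-0.03,5.5,0,0,0,85],[1,-1.4,7.5,0,0,0,85],[2,-2.8,9,0,0,0,85],[2.5,-3.5,10,0,0,0,85],[2.5,-3.5,10,0,0,0,85],[2.5,-3.5,10,0,0,0,85]]])

```text
t: 32.85
position: [0.5072, 0.0806, 0.2895]
eef_rot: [179.8, 0.1, 127.1]
ft_force: [-0.9, 0.0, -0.0]
finger_gap: 0.995
gripper_force: 0.0
```

```bash
python3 chk.py w13 .4435 .168 .088 .08
python3 - <<'E'
from bench import r
from h import *
t=r.read_camera("top");s=r.read_camera("scene")
for n,x,y,h,R in(("small",.668,.132,.093,.03),("round",.654,-.152,.128,.034),("square",.498,.388,.108,.052),("oblong",.4435,.168,.088,.08)):
    for d in(t,s):bands(d,(x,y),{n:h},R)
cv2.imwrite("pics/end.png",np.vstack([cv2.resize(t["image"][100:270,160:480],(640,340)),cv2.resize(s["image"][80:340,170:460],(285,255))if 0 else cv2.copyMakeBorder(cv2.resize(s["image"][100:300,180:440],(325,250)),0,0,0,315,0)])[:,:,::-1])
E
```

```text
32.85 [0.5072 0.0806 0.2895] [1.798e+02 1.000e-01 1.271e+02]
lid 6958 z 0.0885 rect 0.4446 0.1691 [0.068 0.13 ] 37.1 circ [0.4447 0.1697] 0.0721
tilt deg 0.03 z 0.0885
small 0
small 111 z 0.0931 rect 0.6699 0.1287 [0.033 0.038] 35.4 circ [0.6704 0.1291] 0.0198
round 242 z 0.1293 rect 0.6534 -0.1509 [0.05  0.052] 47.4 circ [ 0.6552 -0.1508] 0.0276
round 328 z 0.1282 rect 0.656 -0.1533 [0.048 0.053] 31.2 circ [ 0.6569 -0.1525] 0.0269
square 539 z 0.1088 rect 0.4982 0.3883 [0.068 0.07 ] 10.8 circ [0.4985 0.3869] 0.0467
square 285 z 0.1086 rect 0.501 0.3863 [0.067 0.072] 11.5 circ [0.4998 0.3849] 0.0477
oblong 673 z 0.0886 rect 0.4515 0.1594 [0.068 0.107] 36.9 circ [0.453  0.1562] 0.0569
oblong 634 z 0.0885 rect 0.4464 0.1674 [0.067 0.132] 37.5 circ [0.4475 0.1662] 0.0707
```

View pics/end.png

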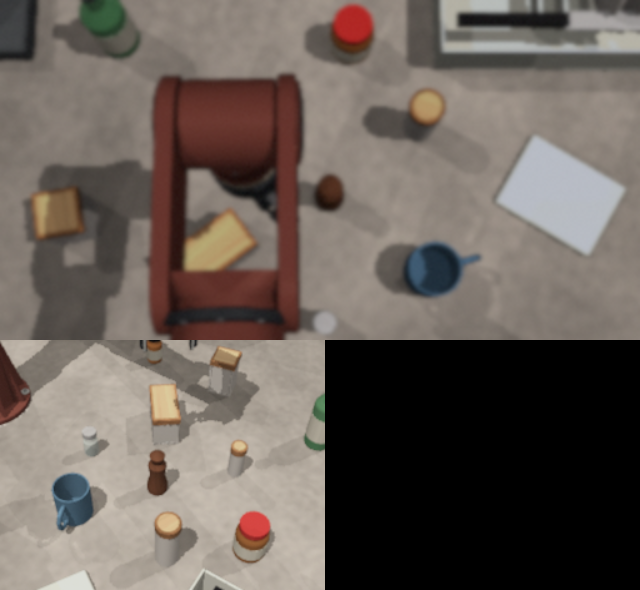

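The final views show all four lids seated level on their canisters: square (57,213), oblong (220,243) and round (427,107) in the top crop, and small at (238,450) in the scene crop. The board is empty, the mug hasn't moved and the arm is clear. Handing in.

```bash
python3 -c "
from bench import r
print(r.job_done())"
```

```text
the job is handed in; nothing more can be done
None
```

All four lids are on their own canisters, flat and fully home by the camera checks, with the canisters and mug still standing in place; I handed the job in at about 33 s.

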